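Hang a glass pendant shade on the gate hook and tug-test it

ROBOT

A 6-joint arm with a two-finger parallel gripper is mounted at the origin on the work surface. World frame = base frame: x ahead of the robot, y to its left, z up, the work surface at z = 0. Lengths are in m, angles in rad, forces in N, time in s.
With the tool pointing down it reaches from about 0.25 to 0.775 m from the base axis. Payload 4 kg.
Tool frame: the origin (TCP) lies at the centre of the arm's flange, where the gripper is bolted on; the fingertips stand 199 mm ahead of it and the grasp point (between the pads) lies 180 mm ahead of it (robot.tcp_to_tips is the z of the fingertips in the tool frame, in m); z points along the fingers, y is the line along which they close (so a half turn about z gives the same grasp; the last joint's range is limited). The gripper opens to 94 mm and grips with 3 to 60 N. Pads are 16 mm wide; open, the fingers measure 119 mm over their backs; the gripper's body (75 mm by 177 mm) begins 78 mm behind the grasp point.
Start: joints at [-1.323, 0.087, 1.371, -0, 1.684, -0.103], TCP at [0.189, -0.517, 0.405] pointing down, gripper open.
Joint ranges: [-3.1, 3.1], [-0.76, 2.03], [0.27, 2.55], [-1.08, 4.22], [0.17, 2.65], [-2.57, 2.57]. Speed limits (rad/s): [2.79, 2.79, 3.14, 3.14, 3.14, 3.14].

INTERFACE

Orientations are given as [roll, pitch, yaw] about the fixed x, y, z axes, in that order (R = Rz(yaw) Ry(pitch) Rx(roll)).
In Python, from bench import robot gives the robot as it stands.
- The arm moves only by the tool play_rows, never from a script. Its arguments are lists of equal length, an entry for each row: "translation": the shift along the tool's x, y, z scaled (see below), a list of three; "twist": the turn, a rotation vector about the tool's x, y, z scaled (see below), a list of three; "gripper": the opening, from -1 (shut) to 1 (fully open). A call has 1 to 8 rows; each row shifts and turns the commanded pose from where the row before left it, along the tool's axes as they then stand; what a row does not reach is not made up. The controller multiplies each number of a shift by 0.04 m and each number of a turn by 0.1 rad. A row lasts 1/10 s, in which the tool goes at most 50 mm and 8.59 degrees, less where a joint would pass 70% of its speed; a pose out of reach is approached as far as the arm can. A call with a number of a shift or a turn outside -1 to 1 is refused whole. A call with a gripper value outside its range is refused whole. The fingers move at their own pace and stop on an object; the grip force is fixed at half the most. Time passes only in rows, so rows that do not move let the fingers close. It gives the time, the measured TCP pose, the force, the opening and the grip force at its end, in the units of the state.
- robot.get_obs(): the state, without advancing time (a new reading comes with each control period).
- robot.snapshot(name): name is "side" or "top" or "wrist"; returns the picture (384x512x3 uint8, red, green, blue); there is no depth.
- robot.camera_model(name): a dict with "camera_matrix" (3x3 intrinsics, pixels), "k1" (the pictures are not rectified: a ray, as slopes to the right and down, at radius r is drawn at 1 + k1 r^2 times it, then the intrinsics apply), "rvec" (rotation vector, rad) and "tvec" (3), from world to camera coordinates, as OpenCV has them. Camera axes: x right, y down, z forward; pixel columns grow to the right and rows downward; lengths in m; the calibration is good to about 2 mm. A picture is of the moment at which its call begins: read the wrist's pose just before it. camera_model takes no time and is no camera call; for the wrist camera it gives the pose at the moment of the call.
- robot.close_job(): hands the job in; it is judged then, once.
Trained networks look in the newest picture that a camera, given by its name, has taken for a name from the list of things; names that differ only in an ending like _2 or _b are one class to them, and where a whole thing is asked for, a point or a joint stands for the part that bears it (a point fixed in the world has none). Each returns a list of dicts, best first, with "score" (0 to 1); they miss things now and then, are a little off and sometimes report something else, mostly with a low value. They report only what shows in the picture. A call takes as long as a camera call. They do not tell look-alikes from the thing itself.
- robot.recognise(name, camera): "centre" ([x, y, z] in m, in world coordinates, good to about 4 mm: the middle of the surface that is visible of it).
- robot.spot_point(name, camera): "centre" ([x, y, z] in m, in world coordinates, good to about 4 mm: a listed point, or the origin of a listed thing).
The state is a dict: "time": time; "joint_positions": joint angles; "qvel": joint speeds; "joint_torque": joint torques, N m; "tool_pos": TCP position; "ee_rot": TCP orientation; "wrist_force": force on the tool from outside, world axes, zero at the start; "wrist_torque": the same for the moment, N m; "width": finger opening in m; "finger_force": force on a finger pad.
Only numpy, scipy, OpenCV 4.12 (cv2) and the standard library are available. Lean on these libraries where they do the work, as an engineer would, in place of code of your own. Each camera call takes 0.05 s, during which the arm holds its last target. There are 200 camera calls.

TASK

Pick up the white glass pendant shade that has a steel stirrup on top and hang it by the stirrup's cross pin on the hook of the hanging post, in behind the spring gate so that the gate snaps shut over the pin. While still gripping it, tug it down gently to make sure that it is held, then let go and leave it hanging still; leave the other things on the bench alone and treat the glass and hook gently.

Things in the scene. Friction and masses are not known exactly. Their poses are not given: they have to be found in the camera images.
- pendant: Shade to hang: loose, upright, opal-white glass bell, mouth down, 110 mm wide, 86 high, aluminium cap 44 wide up to 106; on it a steel stirrup (only this shade has one): two flat upright legs, tops at 170, joined by a 6 mm round cross pin. Origin: centre of the mouth; z up, y along the pin. Mass 0.38-0.54 kg.
- pendant_pin (a point): Middle of the pendant's cross pin, 162 mm above its mouth; axes as the pendant. Window under the pin, for the hook: 28 mm wide (y), 49 mm high.
- pendant_grip (a point): Good grip point, 10 mm below the pin: pads across the legs' outer faces (36 mm apart along the pendant's y; legs 14 mm along x, 4 mm thick), tool from above. Gripping within 5 to 15 mm below the pin leaves the hook room between the fingers and under the gripper's body. 20 to 40 N of grip does not slip.
- hook_stand: Fixed post with the hook. Origin on the bench right under the hook's seat; x points from hook to post. 22 mm post, axis at x = +115 mm, collar top 261 mm high; 12 mm arm from post to hook, top 250 mm high; bench flange 10 mm high at x 72 to 158, y -60 to 60 mm. The hook's tip is on the -x side: bring the stirrup's window over it from -x.
- hook_tip (a point): Top of the hook's upturned tip, 249 mm above the bench, at the post's x = -12.5 mm. To pass over it the pin's centre must be 254 mm or higher (260 is good; the window then clears the hook's underside, 212 mm high).
- hook_seat (a point): Where the pin's centre lies when it rests in the bottom of the hook: 222 mm above the bench, x = y = 0 of the post; axes as the post. The hook is a U of 7 mm round bar in the x-z plane, throat 18 mm wide (x -9 to +9 mm); its back leg at x = +12.5 mm runs into the arm. It does not give.
- gate (a joint): Spring gate, a wire loop across the throat from the back leg to the tip, 247 mm high. rad: 0 = shut (stop), up to 1.25 = pushed down into the throat by the pin. The pin meets it 30 mm above the seat; opening it takes about 6 N down at first, then up to 10 N, more than the pendant's weight: set on the gate it does not go in. It snaps back to 0 behind the pin 5 to 11 mm above the seat.
- gate_end (a point): Free end of the gate wire, next to the hook's tip when shut. A gentle check tug loads the hook with 11 to 17 N in all, the pendant's weight included, for half a second or more; over 22 N on hook or gate is rough and never allowed. The hook is rigid: the load climbs by 4 to 10 N with each mm of pull.
- bare_bell: Bystander: bell shade of the same glass, 110 mm across, with cap but no stirrup, 106 mm high. Origin at its underside.
- globe: Bystander: round glass shade 106 mm across with cap, no stirrup, 118 mm high. Origin at its underside.
- jacks: Bystander: glassblower's steel jacks (long tweezers), 250 mm, lying flat. Origin at the middle.
- paddle: Bystander: wooden paddle, 260 mm, lying flat.
- tape: Bystander: roll of paper tape, 92 mm across, 24 mm high.
- mug: Bystander: mug, 80 mm across, 92 mm high.
- driver: Bystander: screwdriver lying flat.
There are look-alikes about, which are no part of the job. Leave any green or turquoise look-alike of the pendant alone.

How it is judged:
On the way, in this order (a step that is already met when the one before it is completed fails the run):
1. The pendant has been lifted and its cross pin brought over the hook's mouth, above the shut gate (horizontal distance between pendant_pin and hook_seat below 0.02 m and z of pendant_pin in the frame of hook_seat above 0.02 m and contact force between the fingers and pendant above 1 N), for 0.05 s.
2. With the pin in the bottom of the hook and the gate shut over it, the gripped pendant is pulled down so that the hook carries more than 10 N for 0.3 s (z of pendant_pin in the frame of hook_seat between -0.006 and 0.004 m and x of pendant_pin in the frame of hook_seat between -0.007 and 0.007 m and value of joint gate below 0.15 rad and contact force between pendant and hook_stand above 10 N and contact force between the fingers and pendant above 3 N and z of the grasp point in the frame of pendant below 0.175 m), for 0.3 s.
At the end, for the whole second after the job is handed in: The pendant hangs freely from the hook, released: its pin lies in the bottom of the hook (within 7 mm along and 4 mm above the seat), the gate is shut over it (below 0.15 rad), it hangs upright within 0.15 rad and almost still (under 0.05 m/s and 0.5 rad/s) (z of pendant_pin in the frame of hook_seat between -0.006 and 0.004 m and x of pendant_pin in the frame of hook_seat between -0.007 and 0.007 m and value of joint gate below 0.15 rad and contact force between pendant and hook_stand above 2.5 N and contact force between the fingers and pendant below 0.1 N and angle between pendant's own z axis and vertical below 0.15 rad and linear speed of pendant below 0.05 m/s and angular speed of pendant below 0.5 rad/s); the robot touches nothing.
It fails at once if The hook or gate is loaded with more than 22 N by the pendant (contact force between pendant and hook_stand above 22 N).
It fails at once if The robot bears on the hanging post with more than 15 N (contact force between the arm and hook_stand above 15 N).
It fails at once if Another shade, tool, the tape or the mug is displaced by more than 30 mm (distance of any of bare_bell, globe, jacks, paddle, tape, mug, driver from where it was at the start of the episode above 0.03 m).
It also fails if it takes over 58 s, if anything falls off the work surface, if the arm or the gripper's body presses on something with over 40 N, if the wrist force passes 120 N, or if a joint passes its speed limit or range.

## Working session

There is one attempt and no reset: what is moved stays moved. The work goes in short steps, Python scripts to look and compute and a tool call to move; the robot and the scene stay as the last step left them, time stands still between calls to the robot, and variables do not carry over. Pictures are saved under pics/ and viewed, at most 13 in all, crops included, and the job is handed in when it is done.

Besides the shell and the picture viewer there is one more tool, called after "Call:" as name(argument=value, ...) on one line, values as JSON. play_rows: Moves the arm, as the interface text tells. Its arguments: {"type":"object","properties":{"translation":{"type":"array","items":{"type":"array","items":{"type":"number","minimum":-1,"maximum":1}}},"twist":{"type":"array","items":{"type":"array","items":{"type":"number","minimum":-1,"maximum":1}}},"gripper":{"type":"array","items":{"type":"number"}}},"required":["translation","twist","gripper"]}

```bash
mkdir -p pics; ls; cat > h.py <<'E'
from bench import robot
import numpy as np, cv2
from scipy.spatial.transform import Rotation as R
def save(cam,name):
    im=robot.snapshot(cam); cv2.imwrite('pics/'+name,im[:,:,::-1]); return im
def proj(cam,P):
    m=robot.camera_model(cam); K=np.array(m['camera_matrix']); r=R.from_rotvec(np.ravel(m['rvec'])).as_matrix()
    p=(r@np.atleast_2d(P).T).T+np.ravel(m['tvec']); s=p[:,:2]/p[:,2:]; s=s*(1+m['k1']*(s**2).sum(1,keepdims=True))
    return s@K[:2,:2].T+K[:2,2]
def ray(cam,uv):
    m=robot.camera_model(cam); K=np.array(m['camera_matrix']); r=R.from_rotvec(np.ravel(m['rvec'])).as_matrix()
    s=cv2.undistortPoints(np.array([[uv]],float),K,np.array([m['k1'],0,0,0,0.]))[0,0]
    return -r.T@np.ravel(m['tvec']), r.T@np.array([s[0],s[1],1])
def at_z(cam,uv,z):
    c,d=ray(cam,uv); return c+d*(z-c[2])/d[2]
def tri(obs):
    A=np.zeros((3,3));b=np.zeros(3)
    for cam,uv in obs:
        c,d=ray(cam,uv); d=d/np.linalg.norm(d); M=np.eye(3)-np.outer(d,d); A+=M;b+=M@c
    return np.linalg.solve(A,b)
E
python3 - <<'E'
from h import *
a=save('side','s1.png');b=save('top','t1.png')
for cam in('side','top'):
    for n in('pendant','pendant_pin','hook_seat','hook_tip','hook_stand','gate_end','pendant_grip'):
        print(cam,n,[(round(d['score'],2),np.round(d['centre'],3).tolist()) for d in robot.spot_point(n,cam)])
print(robot.get_obs())
E
```

```text
pics
side pendant [(0.93, [0.318, -0.378, 0.003]), (0.84, [0.289, -0.185, -0.004]), (0.8, [0.165, 0.298, 0.0])]
side pendant_pin [(0.94, [0.288, -0.179, 0.161]), (0.66, [0.312, -0.375, 0.161]), (0.65, [0.167, 0.292, 0.164])]
side hook_seat [(0.96, [0.5, 0.182, 0.221])]
side hook_tip [(0.71, [0.495, 0.184, 0.248])]
side hook_stand []
side gate_end []
side pendant_grip [(0.76, [0.318, -0.372, 0.149]), (0.68, [0.292, -0.184, 0.151])]
top pendant [(0.79, [0.314, -0.378, -0.001]), (0.79, [0.162, 0.299, -0.001]), (0.68, [0.453, -0.035, 0.0]), (0.62, [0.291, -0.187, 0.002])]
top pendant_pin [(0.96, [0.29, -0.186, 0.165]), (0.83, [0.45, -0.032, 0.162]), (0.81, [0.164, 0.3, 0.162]), (0.76, [0.316, -0.381, 0.163])]
top hook_seat [(0.74, [0.504, 0.179, 0.215])]
top hook_tip [(0.77, [0.495, 0.183, 0.249])]
top hook_stand []
top gate_end []
top pendant_grip [(0.92, [0.163, 0.297, 0.15]), (0.71, [0.316, -0.38, 0.153]), (0.69, [0.455, -0.032, 0.155]), (0.55, [0.291, -0.185, 0.151])]
{'time': 0.8, 'joint_positions': array([-1.32310081e+00,  8.71732643e-02,  1.37067074e+00,  6.69298049e-06,
        1.68360475e+00, -1.03074251e-01]), 'qvel': array([-0.00080301,  0.0027381 , -0.00069072, -0.00088303,  0.00113628,
       -0.00103495]), 'joint_torque': array([-3.10820724e-04, -3.39989519e+01, -3.02575707e+01,  7.17870402e-02,
        2.35306181e-02,  5.64490705e-06]), 'tool_pos': array([ 0.18900098, -0.51650454,  0.40473537]), 'ee_rot': array([3.14144883e+00, 8.19110180e-06, 3.50770522e-01]), 'wrist_force': array([ 0.52280976, -0.23160501, -0.84014476]), 'wrist_torque': array([ 0.01733023, -0.01256844,  0.01414633]), 'finger_force': 0.0, 'width': 0.09388401766930395}
```

View pics/s1.png

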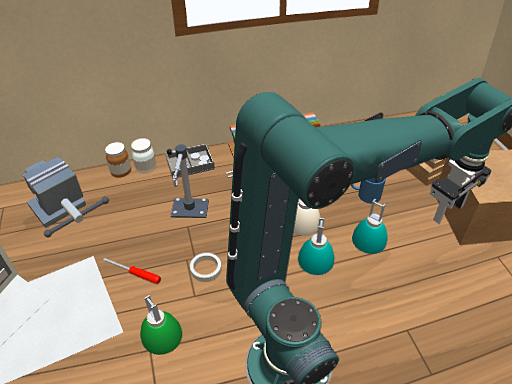

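View pics/t1.png

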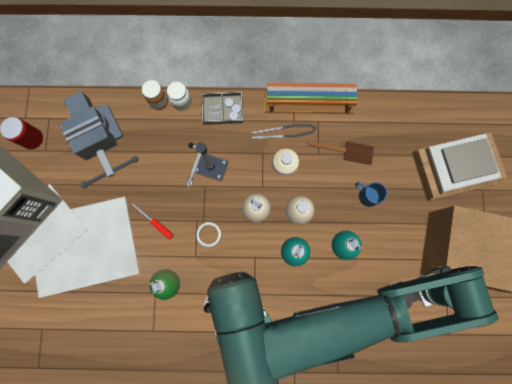

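```bash
python3 - <<'E'
from h import *
for n,P in dict(A=[.316,-.379,.162],B=[.29,-.184,.162],C=[.164,.298,.162],D=[.452,-.034,.162],seat=[.502,.18,.222],tip=[.495,.184,.249]).items(): print(n,proj('side',P).round(),proj('top',P).round())
E
```

```text
A [[379. 204.]] [[358. 244.]]
B [[320. 224.]] [[299. 251.]]
C [[150. 303.]] [[153. 287.]]
D [[252. 196.]] [[255. 202.]]
seat [[175. 183.]] [[190. 183.]]
tip [[172. 178.]] [[187. 184.]]
```

The side picture shows the post (about 183,180) and green and turquoise shades, with the white ones hidden by the arm. In the top picture the white shades are at (257,208), (300,210) and (286,161), and the hook tip is near (190,184). I'll zoom in on those.

```bash
python3 - <<'E'
import cv2,numpy as np
b=cv2.imread('pics/t1.png'); s=cv2.imread('pics/s1.png')
f=lambda im,x,y,w,h,k:cv2.resize(im[y:y+h,x:x+w],None,fx=k,fy=k,interpolation=cv2.INTER_CUBIC)
a=f(b,175,130,160,100,5)
cv2.imwrite('pics/c1.png',a)
E
python3 - <<'E'
from h import *
for d in (0.5,): pass
for ang in np.arange(-90,181,15):
    pass
# post axis candidates: collar top z=.261 and flange
for uv,z in(((199,147),.261),((212,168),.01)): print(at_z('top',uv,z))
for uv,z in(((182,150),.261),((189,208),.01)): print(at_z('side',uv,z))
E
```

```text
[0.6134402  0.14836141 0.261     ]
[0.60555691 0.13661701 0.01      ]
[0.59766491 0.13912446 0.261     ]
[0.60655009 0.14416019 0.01      ]
```

View pics/c1.png

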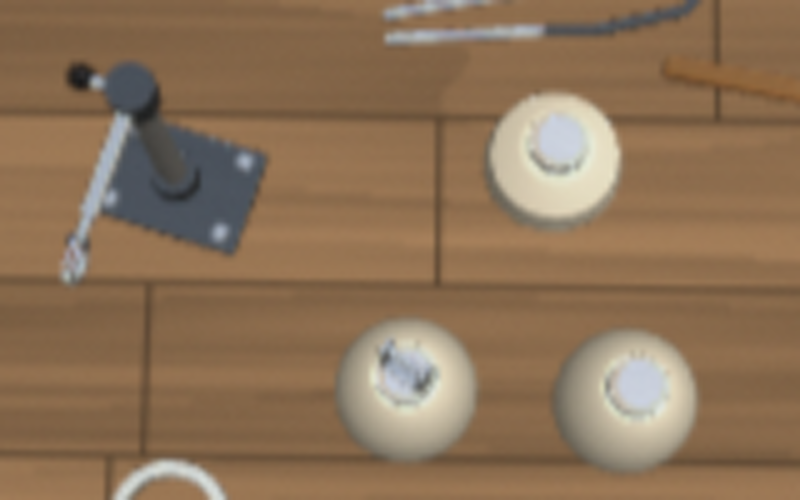

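The crop shows the white shade at top (257,208) carrying the stirrup, with its leg tops near (252,200) and (260,208). The other two have bare caps. The hook arm runs from (200,152) to (189,185).

```bash
python3 - <<'E'
from h import *
a=at_z('top',(252,200),.170);b=at_z('top',(260.4,207.6),.170);print(a,b,np.linalg.norm(a-b),'pin yaw',np.degrees(np.arctan2(*(a-b)[[1,0]])),(a+b)/2)
c=at_z('top',(199.8,151.5),.247);d=at_z('top',(189.6,184.5),.249);print(c,d,np.degrees(np.arctan2(*(c-d)[[1,0]])))
robot.snapshot('top');print([(n,[(round(q['score'],2),np.round(q['centre'],4).tolist()) for q in robot.spot_point(n,'top')]) for n in('pendant_pin','pendant_grip','hook_seat','hook_tip')])
import json
o=robot.get_obs();m=robot.camera_model('wrist');r=R.from_rotvec(np.ravel(m['rvec'])).as_matrix();T=R.from_euler('xyz',o['ee_rot']).as_matrix()
print('wrist cam in tool',T.T@(-r.T@np.ravel(m['tvec'])-o['tool_pos']),'axes',(T.T@r.T).round(2).tolist(),m['camera_matrix'])
E
```

```text
[ 0.45762333 -0.02323573  0.17      ] [ 0.43209091 -0.05199677  0.17      ] 0.03845909774017369 pin yaw 48.40314220422172 [ 0.44485712 -0.03761625  0.17      ]
[0.6025807  0.14750392 0.247     ] [0.49271322 0.17538427 0.249     ] -14.239009886843402
[('pendant_pin', [(0.92, [0.3135, -0.374, 0.1639]), (0.72, [0.4517, -0.0336, 0.1651]), (0.71, [0.1645, 0.2987, 0.1624])]), ('pendant_grip', [(0.97, [0.1635, 0.2954, 0.1535]), (0.96, [0.2932, -0.1807, 0.154]), (0.79, [0.4539, -0.0351, 0.1538]), (0.77, [0.3188, -0.3797, 0.1543])]), ('hook_seat', []), ('hook_tip', [(0.6, [0.4936, 0.1858, 0.2494])])]
wrist cam in tool [0.08138383 0.00073941 0.01994438] axes [[-0.0, -0.96, -0.28], [1.0, -0.0, -0.0], [0.0, -0.28, 0.96]] [[283.33955877   0.         256.75254111]
 [  0.         283.33955877 191.15867906]
 [  0.           0.           1.        ]]
```

```bash
cat >> h.py <<'E'
def plan(pos,yaw,n,dec=2,rest=0):
    """n equal rows to world TCP pos/yaw (tool straight down); prints rounded rows"""
    o=robot.get_obs(); p=np.array(o['tool_pos']); T=R.from_euler('xyz',o['ee_rot'])
    G=R.from_euler('xyz',[np.pi,0,yaw]); pos=np.array(pos,float); tr=[];tw=[]
    for i in range(n):
        t=np.round(T.inv().apply((pos-p)/(n-i))/.04,dec); w=np.round((T.inv()*G).as_rotvec()/(n-i)/.1,dec)
        p=p+T.apply(t*.04); T=T*R.from_rotvec(w*.1); tr.append(t.tolist()); tw.append(w.tolist())
    for i in range(0,n,8): print('T',tr[i:i+8],'\nW',tw[i:i+8])
    print('end',p.round(4),T.as_euler('xyz').round(4),'from',o['tool_pos'].round(4),o['ee_rot'].round(4),round(o['time'],2))
E
python3 - <<'E'
from h import *
plan([.452,-.034,.46],2.41,22)
E
```

```text
T [[0.47, -0.41, -0.06], [0.51, -0.37, -0.06], [0.54, -0.32, -0.06], [0.56, -0.27, -0.06], [0.59, -0.21, -0.06], [0.6, -0.15, -0.06], [0.62, -0.1, -0.06], [0.62, -0.04, -0.06]] 
W [[0.0, 0.0, -0.94], [0.0, 0.0, -0.94], [0.0, 0.0, -0.94], [0.0, 0.0, -0.94], [0.0, 0.0, -0.94], [0.0, 0.0, -0.93], [0.0, 0.0, -0.94], [0.0, 0.0, -0.93]]
T [[0.62, 0.02, -0.06], [0.62, 0.08, -0.06], [0.61, 0.13, -0.07], [0.59, 0.19, -0.06], [0.58, 0.25, -0.07], [0.55, 0.3, -0.06], [0.52, 0.35, -0.07], [0.48, 0.39, -0.06]] 
W [[0.0, 0.0, -0.94], [0.0, 0.0, -0.93], [-0.0, 0.0, -0.94], [-0.0, 0.0, -0.93], [-0.0, 0.0, -0.94], [-0.0, 0.0, -0.93], [-0.0, 0.0, -0.94], [-0.0, 0.0, -0.93]]
T [[0.45, 0.44, -0.07], [0.4, 0.48, -0.06], [0.36, 0.51, -0.07], [0.31, 0.54, -0.06], [0.25, 0.57, -0.07], [0.2, 0.59, -0.06]] 
W [[-0.0, 0.0, -0.94], [-0.0, 0.0, -0.93], [-0.0, 0.0, -0.94], [-0.0, 0.0, -0.93], [-0.0, 0.0, -0.94], [-0.0, 0.0, -0.93]]
end [ 0.4519 -0.0341  0.4599] [-3.1415e+00  2.0000e-04  2.4098e+00] from [ 0.189  -0.5165  0.4048] [3.1414 0.     0.3508] 1.05
```

Call:
play_rows(translation=[[0.47,-0.41,-0.06],[0.51,-0.37,-0.06],[0.54,-0.32,-0.06],[0.56,-0.27,-0.06],[0.59,-0.21,-0.06],[0.6,-0.15,-0.06],[0.62,-0.1,-0.06],[0.62,-0.04,-0.06]], twist=[[0,0,-0.94],[0,0,-0.94],[0,0,-0.94],[0,0,-0.94],[0,0,-0.94],[0,0,-0.93],[0,0,-0.94],[0,0,-0.93]], gripper=[1,1,1,1,1,1,1,1])

```text
time: 1.85
tool_pos: [0.2849, -0.34, 0.4241]
ee_rot: [3.141, 0.0, 1.105]
wrist_force: [0.1, -0.8, 0.0]
width: 0.0941
finger_force: 0.0
```

Call:
play_rows(translation=[[0.62,0.02,-0.06],[0.62,0.08,-0.06],[0.61,0.13,-0.07],[0.59,0.19,-0.06],[0.58,0.25,-0.07],[0.55,0.3,-0.06],[0.52,0.35,-0.07],[0.48,0.39,-0.06]], twist=[[0,0,-0.94],[0,0,-0.93],[0,0,-0.94],[0,0,-0.93],[0,0,-0.94],[0,0,-0.93],[0,0,-0.94],[0,0,-0.93]], gripper=[1,1,1,1,1,1,1,1])

```text
time: 2.65
tool_pos: [0.3807, -0.1647, 0.4446]
ee_rot: [3.141, 0.001, 1.853]
wrist_force: [0.7, -0.8, -0.3]
width: 0.0941
finger_force: 0.0
```

Call:
play_rows(translation=[[0.45,0.44,-0.07],[0.4,0.48,-0.06],[0.36,0.51,-0.07],[0.31,0.54,-0.06],[0.25,0.57,-0.07],[0.2,0.59,-0.06],[0,0,0]], twist=[[0,0,-0.94],[0,0,-0.93],[0,0,-0.94],[0,0,-0.93],[0,0,-0.94],[0,0,-0.93],[0,0,0]], gripper=[1,1,1,1,1,1,1])

```text
time: 3.35
tool_pos: [0.4526, -0.0323, 0.4601]
ee_rot: [3.141, 0.0, 2.414]
wrist_force: [0.2, 0.2, -0.5]
width: 0.094
finger_force: 0.0
```

```bash
python3 - <<'E'
from h import *
o=robot.get_obs();print(o['tool_pos'],o['ee_rot'],o['joint_positions'].round(2))
im=save('wrist','w1.png')
for n in('pendant','pendant_pin','pendant_grip'): print(n,[(round(q['score'],2),np.round(q['centre'],4).tolist()) for q in robot.spot_point(n,'wrist')])
u=np.array([np.cos(np.radians(48)),np.sin(np.radians(48)),0]);c=np.array([.452,-.034,.17])
print(proj('wrist',[c,c+.018*u,c-.018*u]))
c,_=ray('wrist',(256,192));print(c)
s=save('side','s2.png')
cv2.imwrite('pics/c2.png',np.vstack([cv2.resize(im[:,:,::-1],(640,480))[:,:],np.zeros((1,640,3),np.uint8)]))
for n in('hook_seat','hook_tip','pendant_pin'): print(n,[(round(q['score'],2),np.round(q['centre'],4).tolist()) for q in robot.spot_point(n,'side')])
E
```

```text
[ 0.45264647 -0.03230679  0.46009429] [3.14070094e+00 1.46578088e-04 2.41399832e+00] [-0.2  -0.13  1.48  0.    1.8  -1.04]
pendant [(0.73, [0.2913, -0.1844, -0.0039]), (0.66, [0.317, -0.378, -0.0027]), (0.59, [0.459, -0.0291, 0.0029])]
pendant_pin [(0.78, [0.4539, -0.0384, 0.1614]), (0.65, [0.2923, -0.1839, 0.1603])]
pendant_grip [(0.68, [0.4526, -0.0353, 0.1536]), (0.58, [0.2906, -0.1813, 0.1465])]
[[258.75723208 193.86709199]
 [276.83401877 193.8367111 ]
 [240.67785432 193.8962433 ]]
[0.38969392 0.01944455 0.43985865]
hook_seat [(0.59, [0.5011, 0.1811, 0.2205])]
hook_tip [(0.69, [0.4914, 0.183, 0.2513])]
pendant_pin [(0.92, [0.1653, 0.2952, 0.1641]), (0.65, [0.3118, -0.3758, 0.1607])]
```

View pics/w1.png

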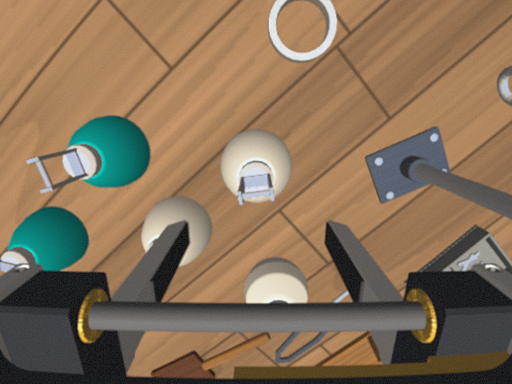

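The wrist picture shows the stirrup at about (257,185) with the leg tops near (241,200) and (273,198). It is nearly aligned with the fingers.

```bash
python3 - <<'E'
import cv2
a=cv2.imread('pics/w1.png');b=cv2.imread('pics/s2.png')
x=cv2.resize(a[155:215,215:295],(800,600),interpolation=cv2.INTER_CUBIC)
cv2.imwrite('pics/c3.png',x)
E
```

```text
(no output)
```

View pics/c3.png

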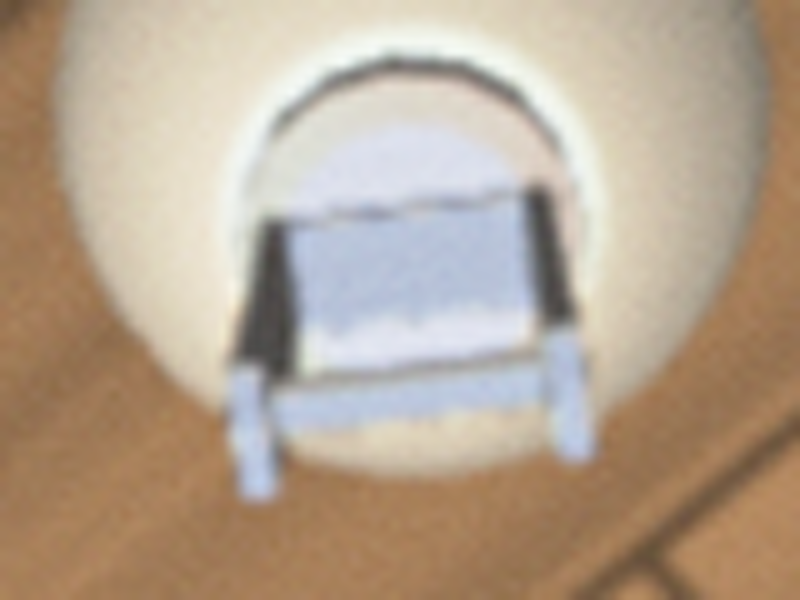

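The crop shows the leg-top centres at crop (253,432) and (572,394), which are image pixels (239.9,197.8) and (271.8,194.0).

```bash
python3 - <<'E'
from h import *
a=at_z('wrist',(271.8,194.0),.170);b=at_z('wrist',(239.9,197.8),.170);d=a-b
print(a,b,(a+b)/2,np.linalg.norm(d),np.degrees(np.arctan2(d[1],d[0])))
yaw=np.arctan2(d[1],d[0])+np.pi/2
print(yaw)
c=(a+b)/2
plan([c[0],c[1],.39],yaw,5); 
E
```

```text
[ 0.46097286 -0.02445812  0.17      ] [ 0.44257098 -0.05074725  0.17      ] [ 0.45177192 -0.03760269  0.17      ] 0.032089678054388844 55.008727350392476
2.5308797363911015
T [[-0.01, -0.01, 0.35], [-0.01, -0.01, 0.35], [-0.01, -0.01, 0.35], [-0.01, -0.01, 0.35], [-0.01, -0.01, 0.35]] 
W [[-0.0, 0.0, -0.25], [-0.0, 0.0, -0.24], [-0.0, 0.0, -0.25], [-0.0, 0.0, -0.24], [-0.0, 0.0, -0.25]]
end [ 0.4519 -0.0376  0.3899] [-3.1414e+00  3.0000e-04  2.5311e+00] from [ 0.4516 -0.0347  0.4599] [-3.1414e+00  3.0000e-04  2.4081e+00] 3.75
```

Call:
play_rows(translation=[[-0.01,-0.01,0.35],[-0.01,-0.01,0.35],[-0.01,-0.01,0.35],[-0.01,-0.01,0.35],[-0.01,-0.01,0.35],[0,0,0]], twist=[[0,0,-0.25],[0,0,-0.24],[0,0,-0.25],[0,0,-0.24],[0,0,-0.25],[0,0,0]], gripper=[1,1,1,1,1,1])

```text
time: 4.35
tool_pos: [0.4517, -0.0368, 0.3867]
ee_rot: [-3.139, -0.005, 2.534]
wrist_force: [0.5, -0.4, 0.5]
width: 0.0938
finger_force: 0.0
```

```bash
python3 - <<'E'
from h import *
plan([.4519,-.0377,.332],2.531,6)
for cam in('wrist','top','side'):
  robot.snapshot(cam)
  for n in ('pendant_pin','hook_seat','hook_tip'): print(cam,n,[(round(q['score'],2),np.round(q['centre'],4).tolist()) for q in robot.spot_point(n,cam)])
E
```

```text
T [[-0.0, -0.0, 0.23], [-0.0, -0.0, 0.23], [-0.01, -0.0, 0.23], [-0.0, -0.0, 0.23], [-0.0, -0.01, 0.22], [-0.01, -0.0, 0.23]] 
W [[-0.0, -0.01, 0.0], [-0.0, -0.01, 0.01], [-0.01, -0.01, 0.0], [-0.0, -0.01, 0.01], [-0.01, -0.01, 0.0], [-0.0, -0.0, 0.01]]
end [ 0.452  -0.0376  0.3319] [-3.1414 -0.      2.5305] from [ 0.4517 -0.0368  0.3867] [-3.1394 -0.005   2.5335] 4.35
wrist pendant_pin [(0.63, [0.4542, -0.0376, 0.1635])]
wrist hook_seat []
wrist hook_tip []
top pendant_pin [(0.85, [0.2923, -0.1814, 0.1661]), (0.79, [0.1659, 0.301, 0.1649]), (0.73, [0.3167, -0.3763, 0.1633]), (0.62, [0.4521, -0.0307, 0.1626])]
top hook_seat [(0.73, [0.4925, 0.1876, 0.2492]), (0.62, [0.5055, 0.1812, 0.2137])]
top hook_tip [(0.92, [0.4938, 0.1849, 0.248])]
side pendant_pin [(0.75, [0.1637, 0.2983, 0.1629]), (0.71, [0.3137, -0.3746, 0.1584])]
side hook_seat [(0.74, [0.5002, 0.1815, 0.2197])]
side hook_tip [(0.91, [0.4931, 0.1846, 0.2498]), (0.29, [0.4988, 0.1782, 0.2216])]
```

Call:
play_rows(translation=[[0,0,0.23],[0,0,0.23],[0,0,0.23],[0,0,0.23],[0,0,0.23],[0,0,0.23],[0,0,0]], twist=[[0,0,0],[0,0,0],[0,0,0],[0,0,0],[0,0,0],[0,0,0],[0,0,0]], gripper=[1,1,1,1,1,1,1])

```text
time: 5.65
tool_pos: [0.4518, -0.0368, 0.3327]
ee_rot: [-3.14, -0.003, 2.533]
wrist_force: [0.1, 0.6, -0.1]
width: 0.0937
finger_force: 0.0
```

Call:
play_rows(translation=[[0,0,0],[0,0,0],[0,0,0],[0,0,0],[0,0,0],[0,0,0],[0,0,0],[0,0,0]], twist=[[0,0,0],[0,0,0],[0,0,0],[0,0,0],[0,0,0],[0,0,0],[0,0,0],[0,0,0]], gripper=[-1,-1,-1,-1,-1,-1,-1,-1])

```text
time: 6.45
tool_pos: [0.4524, -0.0367, 0.3348]
ee_rot: [3.141, 0.0, 2.533]
wrist_force: [0.5, -0.7, -3.8]
width: 0.0357
finger_force: 29.9
```

```bash
python3 - <<'E'
from h import *
o=robot.get_obs();print(o['tool_pos'],o['wrist_force'],o['finger_force'],o['width'])
plan([.44,.04,.5],2.533,14)
E
```

```text
[ 0.45237123 -0.03670724  0.33479712] [ 0.48387367 -0.68377547 -3.80758422] 29.944961071014404 0.0356971356576276
T [[0.1, 0.1, -0.29], [0.1, 0.1, -0.3], [0.1, 0.1, -0.29], [0.1, 0.1, -0.3], [0.09, 0.1, -0.29], [0.1, 0.1, -0.3], [0.09, 0.1, -0.29], [0.1, 0.1, -0.3]] 
W [[0.0, 0.0, -0.0], [0.0, 0.0, -0.0], [0.0, 0.0, -0.0], [0.0, 0.0, -0.0], [0.0, 0.0, -0.0], [0.0, 0.0, -0.0], [0.0, 0.0, -0.0], [0.0, 0.0, -0.0]]
T [[0.09, 0.1, -0.29], [0.1, 0.1, -0.3], [0.09, 0.1, -0.29], [0.1, 0.1, -0.3], [0.09, 0.1, -0.29], [0.1, 0.1, -0.3]] 
W [[0.0, 0.0, -0.0], [0.0, 0.0, -0.0], [0.0, 0.0, -0.0], [0.0, 0.0, -0.0], [0.01, 0.0, -0.0], [0.0, 0.0, -0.0]]
end [0.4399 0.04   0.5   ] [3.1416e+00 4.0000e-04 2.5330e+00] from [ 0.4524 -0.0367  0.3348] [3.1406e+00 4.0000e-04 2.5330e+00] 6.45
```

Call:
play_rows(translation=[[0,0,-0.15],[0,0,-0.3],[0,0,-0.4],[0,0,-0.4],[0,0,-0.4],[0,0,-0.4],[0,0,-0.4],[0,0,-0.4]], twist=[[0,0,0],[0,0,0],[0,0,0],[0,0,0],[0,0,0],[0,0,0],[0,0,0],[0,0,0]], gripper=[-1,-1,-1,-1,-1,-1,-1,-1])

```text
time: 7.25
tool_pos: [0.452, -0.0369, 0.4498]
ee_rot: [-3.141, -0.0, 2.533]
wrist_force: [-0.6, -0.1, -4.6]
width: 0.0354
finger_force: 29.9
```

```bash
python3 - <<'E'
from h import *
plan([.44,.04,.5],2.533,8)
E
```

```text
T [[0.17, 0.18, -0.16], [0.17, 0.17, -0.16], [0.17, 0.18, -0.16], [0.17, 0.17, -0.16], [0.17, 0.18, -0.15], [0.17, 0.17, -0.16], [0.16, 0.18, -0.15], [0.17, 0.17, -0.16]] 
W [[-0.0, -0.0, -0.0], [-0.0, -0.0, -0.0], [-0.0, -0.0, -0.0], [-0.0, -0.0, -0.0], [-0.0, -0.0, -0.0], [-0.0, -0.0, -0.0], [-0.0, -0.0, -0.0], [-0.0, -0.0, -0.0]]
end [0.4398 0.0399 0.5001] [-3.1412e+00 -1.0000e-04  2.5326e+00] from [ 0.452  -0.0369  0.4498] [-3.1412e+00 -1.0000e-04  2.5326e+00] 7.25
```

Call:
play_rows(translation=[[0.17,0.18,-0.16],[0.17,0.17,-0.16],[0.17,0.18,-0.16],[0.17,0.17,-0.16],[0.17,0.18,-0.15],[0.17,0.17,-0.16],[0.16,0.18,-0.15],[0.17,0.17,-0.16]], twist=[[0,0,0],[0,0,0],[0,0,0],[0,0,0],[0,0,0],[0,0,0],[0,0,0],[0,0,0]], gripper=[-1,-1,-1,-1,-1,-1,-1,-1])

```text
time: 8.05
tool_pos: [0.4398, 0.0408, 0.4995]
ee_rot: [-3.141, -0.0, 2.533]
wrist_force: [0.2, 0.5, -3.9]
width: 0.0358
finger_force: 30.0
```

Call:
play_rows(translation=[[0,0,0],[0,0,0],[0,0,0]], twist=[[0,0,0],[0,0,0],[0,0,0]], gripper=[-1,-1,-1])

```text
time: 8.35
tool_pos: [0.44, 0.0397, 0.4986]
ee_rot: [-3.141, -0.0, 2.532]
wrist_force: [-0.3, 0.0, -4.3]
width: 0.0356
finger_force: 30.0
```

```bash
python3 - <<'E'
from h import *
o=robot.get_obs();print(o['tool_pos'],o['ee_rot'],o['wrist_force'])
for cam in('wrist','top','side'):
  im=save(cam,cam+'5.png')
  print(cam,'proj tip,seat,postbase,posttop',proj(cam,[[.4935,.1845,.249],[.5015,.181,.222],[.606,.142,.01],[.606,.142,.261]]).round(1).tolist())
  for n in ('hook_seat','hook_tip','hook_stand','gate_end','pendant_pin'): print(cam,n,[(round(q['score'],2),np.round(q['centre'],4).tolist()) for q in robot.spot_point(n,cam)])
E
```

```text
[0.44003043 0.03974247 0.49861991] [-3.14078263e+00 -4.18237803e-04  2.53240269e+00] [-0.30058818  0.01469616 -4.34760936]
wrist proj tip,seat,postbase,posttop [[435.8, 163.6], [418.9, 167.1], [359.2, 203.3], [450.8, 290.2]]
wrist hook_seat []
wrist hook_tip [(0.68, [0.4888, 0.1854, 0.248])]
wrist hook_stand [(0.63, [0.76, -0.1403, -0.0024])]
wrist gate_end [(0.75, [0.4989, 0.1775, 0.2431]), (0.72, [0.4427, 0.0379, 0.3213])]
wrist pendant_pin [(0.96, [0.4401, 0.0382, 0.3243]), (0.63, [0.2931, -0.1811, 0.1579]), (0.6, [0.4384, 0.0373, 0.3177])]
top proj tip,seat,postbase,posttop [[186.8, 184.2], [189.5, 183.4], [210.6, 167.9], [200.9, 149.3]]
top hook_seat [(0.51, [0.694, -0.3573, -0.0072])]
top hook_tip []
top hook_stand []
top gate_end []
top pendant_pin [(0.97, [0.3174, -0.3755, 0.1648]), (0.83, [0.292, -0.1839, 0.1656]), (0.82, [0.1663, 0.2979, 0.162]), (0.8, [0.4397, 0.0382, 0.3271])]
side proj tip,seat,postbase,posttop [[172.1, 178.3], [174.2, 183.4], [189.7, 208.0], [180.6, 148.5]]
side hook_seat [(0.72, [0.5026, 0.1798, 0.2222])]
side hook_tip [(0.77, [0.4916, 0.184, 0.2474])]
side hook_stand []
side gate_end []
side pendant_pin [(0.93, [0.1661, 0.2961, 0.1613]), (0.68, [0.3144, -0.3739, 0.1619]), (0.58, [0.4416, 0.0445, 0.3271])]
```

View pics/wrist5.png

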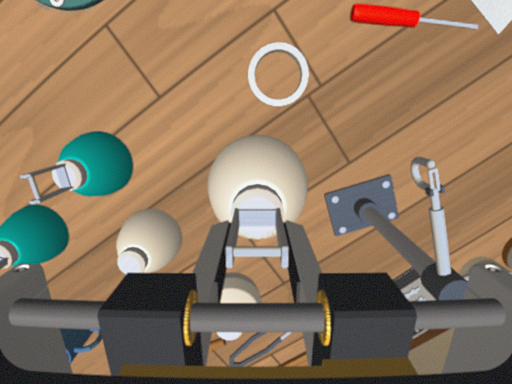

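The wrist picture shows the pendant gripped with its legs at about (232–285,250). The hook is at about (420–438,160–190), its arm runs to the post top near (447,285), and the flange is centred at about (362,205). I'll crop the hook.

```bash
python3 - <<'E'
import cv2
a=cv2.imread('pics/wrist5.png')
cv2.imwrite('pics/c6.png',cv2.resize(a[150:310,310:470],(640,640),interpolation=cv2.INTER_CUBIC)[:600])
E
```

```text
(no output)
```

View pics/c6.png

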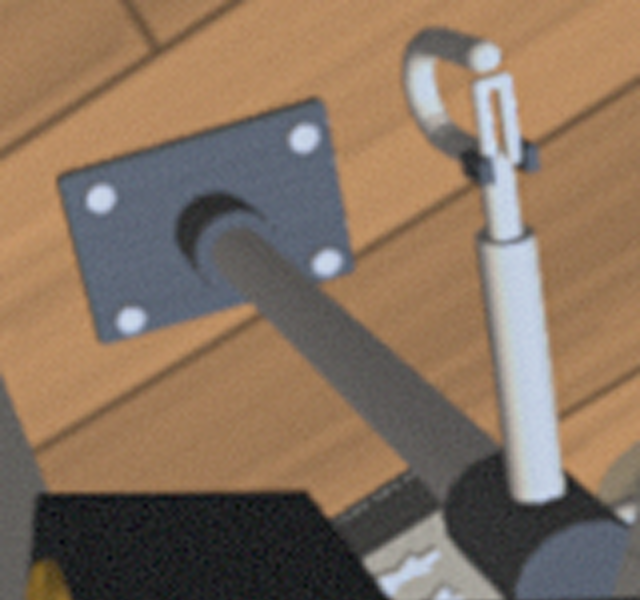

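The crop shows the hook tip ball at crop (485,56), the arm axis from (508,240) to (537,490), and the flange corners at (62,178), (320,100), (355,268) and (103,342).

```bash
python3 - <<'E'
from h import *
from scipy.optimize import least_squares
px=lambda x,y:(310+(x+.5)/4-.5,150+(y+.5)/4-.5)
F=[at_z('wrist',px(*c),.01) for c in((62,178),(320,100),(355,268),(103,342))]
cen=np.mean(F,0);print(np.round(F,4),cen, [np.linalg.norm(F[i]-F[i-1]).round(4) for i in range(4)])
yv=(F[1]+F[2]-F[0]-F[3]);print('flange yaw',np.degrees(np.arctan2(yv[1],yv[0]))-90)
t=at_z('wrist',px(485,56),.247);a=at_z('wrist',px(508,240),.244);b=at_z('wrist',px(537,490),.244)
print('tip',t,'arm',a,b,np.degrees(np.arctan2(*(b-a)[[1,0]])),'tip-arm end',np.degrees(np.arctan2(*(b-t)[[1,0]])))
d=cen-t;print('tip->post',np.hypot(*d[:2]),np.degrees(np.arctan2(d[1],d[0])))
E
```

```text
[[0.5574 0.1018 0.01  ]
 [0.5915 0.2117 0.01  ]
 [0.6702 0.1892 0.01  ]
 [0.6352 0.077  0.01  ]] [0.61358812 0.14492699 0.01      ] [np.float64(0.0817), np.float64(0.1151), np.float64(0.0819), np.float64(0.1175)]
flange yaw -17.289394705288174
tip [0.49245462 0.18238543 0.247     ] arm [0.53590799 0.17006876 0.244     ] [0.60091439 0.14940685 0.244     ] -17.632561329935807 tip-arm end -16.912568752119615
tip->post 0.12679297596300926 -17.18332008868113
```

```bash
python3 - <<'E'
from h import *
plan([.4372,.2001,.432],2.840,16)
E
```

```text
T [[0.15, 0.2, 0.1], [0.14, 0.21, 0.11], [0.14, 0.21, 0.1], [0.13, 0.21, 0.11], [0.13, 0.21, 0.1], [0.13, 0.22, 0.11], [0.12, 0.22, 0.1], [0.12, 0.22, 0.11]] 
W [[-0.0, 0.0, -0.19], [-0.0, 0.0, -0.19], [-0.0, 0.0, -0.19], [-0.0, 0.0, -0.19], [-0.0, 0.0, -0.19], [-0.0, 0.0, -0.19], [-0.0, 0.0, -0.19], [-0.0, 0.0, -0.19]]
T [[0.11, 0.22, 0.1], [0.11, 0.22, 0.11], [0.11, 0.23, 0.1], [0.1, 0.23, 0.11], [0.1, 0.23, 0.1], [0.09, 0.23, 0.11], [0.09, 0.24, 0.1], [0.08, 0.23, 0.11]] 
W [[-0.0, 0.0, -0.19], [-0.0, 0.0, -0.19], [-0.0, 0.0, -0.2], [-0.0, 0.0, -0.19], [-0.0, 0.0, -0.2], [-0.0, 0.0, -0.19], [-0.0, 0.0, -0.2], [-0.0, 0.0, -0.19]]
end [0.4373 0.2    0.4319] [-3.1415e+00  1.0000e-04  2.8398e+00] from [0.44   0.04   0.4991] [-3.1416e+00  1.0000e-04  2.5328e+00] 9.25
```

Call:
play_rows(translation=[[0.15,0.2,0.1],[0.14,0.21,0.11],[0.14,0.21,0.1],[0.13,0.21,0.11],[0.13,0.21,0.1],[0.13,0.22,0.11],[0.12,0.22,0.1],[0.12,0.22,0.11]], twist=[[0,0,-0.19],[0,0,-0.19],[0,0,-0.19],[0,0,-0.19],[0,0,-0.19],[0,0,-0.19],[0,0,-0.19],[0,0,-0.19]], gripper=[-1,-1,-1,-1,-1,-1,-1,-1])

```text
time: 10.05
tool_pos: [0.4387, 0.1211, 0.4651]
ee_rot: [-3.142, 0.0, 2.687]
wrist_force: [0.7, -0.0, -4.4]
width: 0.0358
finger_force: 30.0
```

Call:
play_rows(translation=[[0.11,0.22,0.1],[0.11,0.22,0.11],[0.11,0.23,0.1],[0.1,0.23,0.11],[0.1,0.23,0.1],[0.09,0.23,0.11],[0.09,0.24,0.1],[0.08,0.23,0.11]], twist=[[0,0,-0.19],[0,0,-0.19],[0,0,-0.2],[0,0,-0.19],[0,0,-0.2],[0,0,-0.19],[0,0,-0.2],[0,0,-0.19]], gripper=[-1,-1,-1,-1,-1,-1,-1,-1])

```text
time: 10.85
tool_pos: [0.4372, 0.2008, 0.4315]
ee_rot: [-3.142, 0.0, 2.841]
wrist_force: [-0.3, 0.1, -3.8]
width: 0.0355
finger_force: 30.0
```

Call:
play_rows(translation=[[0,0,0],[0,0,0],[0,0,0],[0,0,0]], twist=[[0,0,0],[0,0,0],[0,0,0],[0,0,0]], gripper=[-1,-1,-1,-1])

```text
time: 11.25
tool_pos: [0.4373, 0.1996, 0.4322]
ee_rot: [3.141, 0.001, 2.839]
wrist_force: [-0.1, 0.1, -3.7]
width: 0.0359
finger_force: 30.0
```

```bash
python3 - <<'E'
from h import *
o=robot.get_obs();print(o['tool_pos'],o['ee_rot'],o['wrist_force'])
for cam in('wrist','side','top'):
  im=save(cam,cam+'7.png')
  for n in ('hook_seat','hook_tip','gate_end','pendant_pin'): print(cam,n,[(round(q['score'],2),np.round(q['centre'],4).tolist()) for q in robot.spot_point(n,cam) if q['centre'][2]>.2])
w=cv2.imread('pics/wrist7.png')
f=lambda im,x,y,w,h,W,H:cv2.resize(im[y:y+h,x:x+w],(W,H),interpolation=cv2.INTER_CUBIC)
cv2.imwrite('pics/c7.png',np.hstack([f(w,128,90,256,256,400,400),f(cv2.imread('pics/side7.png'),130,130,100,100,400,400)]))
o=robot.get_obs();print(o['tool_pos'],o['ee_rot'],o['wrist_force'],o['time'])
E
```

```text
[0.43733776 0.19960139 0.43223569] [3.14143474e+00 7.39928414e-04 2.83911639e+00] [-0.14112793  0.06822118 -3.71939037]
wrist hook_seat [(0.83, [0.5023, 0.1767, 0.2213])]
wrist hook_tip []
wrist gate_end []
wrist pendant_pin [(0.73, [0.4402, 0.1989, 0.2613])]
side hook_seat [(0.6, [0.5017, 0.18, 0.2237])]
side hook_tip [(0.73, [0.4945, 0.1816, 0.2472])]
side gate_end []
side pendant_pin [(0.98, [0.4382, 0.2013, 0.2575]), (0.74, [0.4348, 0.2018, 0.2485])]
top hook_seat [(0.75, [0.5042, 0.1799, 0.216])]
top hook_tip [(0.86, [0.4927, 0.1825, 0.2466])]
top gate_end []
top pendant_pin [(0.45, [0.4363, 0.2015, 0.2584])]
[0.43725246 0.19995824 0.43184522] [-3.14147397e+00  5.54758450e-05  2.83984497e+00] [-0.23318369  0.07230418 -2.83300369] 12.0
```

View pics/c7.png

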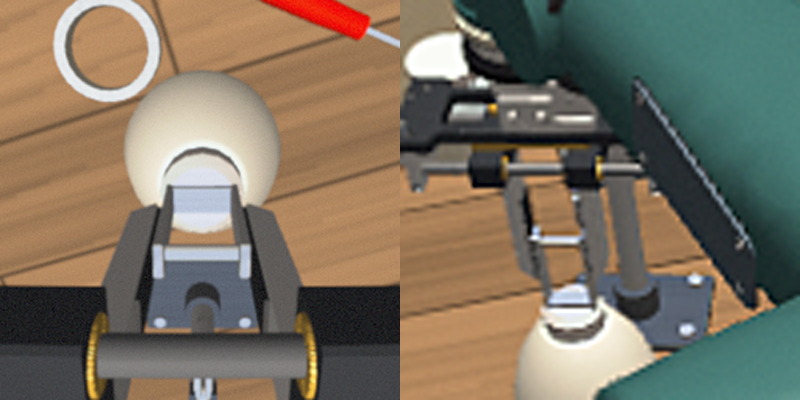

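The crop shows the hook, about (202,385), centred laterally behind the pin at (202,253), with the window level with it. I'll advance 70 mm along the hook's x.

Call:
play_rows(translation=[[-0.15,0,0],[-0.25,0,0],[-0.25,0,0],[-0.25,0,0],[-0.25,0,0]], twist=[[0,0,0],[0,0,0],[0,0,0],[0,0,0],[0,0,0]], gripper=[-1,-1,-1,-1,-1])

```text
time: 12.5
tool_pos: [0.4823, 0.1858, 0.4316]
ee_rot: [-3.141, -0.0, 2.839]
wrist_force: [0.4, -0.1, -3.3]
width: 0.0359
finger_force: 30.0
```

Call:
play_rows(translation=[[-0.25,0,0],[-0.2,0,0],[-0.15,0,0],[0,0,0],[0,0,0]], twist=[[0,0,0],[0,0,0],[0,0,0],[0,0,0],[0,0,0]], gripper=[-1,-1,-1,-1,-1])

```text
time: 13.0
tool_pos: [0.5041, 0.1791, 0.4318]
ee_rot: [-3.141, -0.0, 2.84]
wrist_force: [0.2, -0.5, -4.7]
width: 0.0359
finger_force: 30.0
```

```bash
python3 - <<'E'
from h import *
w=save('wrist','w8.png')[:,:,::-1]
for n in ('hook_seat','hook_tip','gate_end','pendant_pin'): print(n,[(round(q['score'],2),np.round(q['centre'],4).tolist()) for q in robot.spot_point(n,'wrist') if q['centre'][2]>.2])
s=save('side','s8.png')[:,:,::-1]
f=lambda im,x,y,w,h,W,H:cv2.resize(im[y:y+h,x:x+w],(W,H),interpolation=cv2.INTER_CUBIC)
cv2.imwrite('pics/c8.png',np.hstack([f(w,205,205,104,156,400,600),f(s,140,140,70,105,400,600)]))
o=robot.get_obs();p=o['tool_pos']-[.504,.179,0];print(o['tool_pos'],o['ee_rot'],o['wrist_force'],o['time'], p@[.955,-.297,0],p@[.297,.955,0])
E
```

```text
hook_seat [(0.6, [0.5021, 0.1754, 0.2229]), (0.26, [0.5046, 0.1783, 0.252])]
hook_tip [(0.78, [0.4897, 0.1851, 0.249])]
gate_end [(0.65, [0.4986, 0.1753, 0.2449])]
pendant_pin [(0.58, [0.5015, 0.1769, 0.2585])]
[0.50380289 0.17927476 0.43199434] [3.14156869e+00 1.60996307e-04 2.84018936e+00] [-0.32207571 -0.36248327 -4.22979124] 13.3 -0.0002698392321711125 0.0002038523766342306
```

View pics/c8.png

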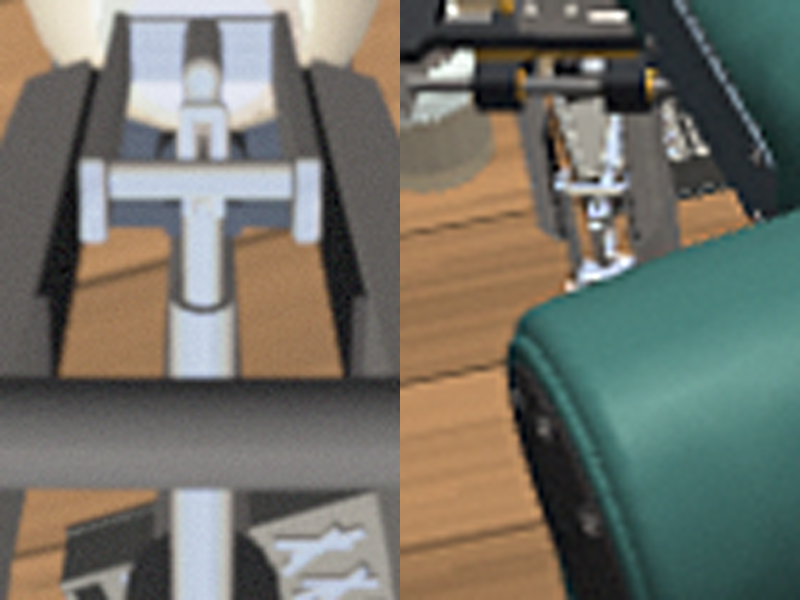

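The crop shows the stirrup straddling the hook. The tip is at image pixel (257.5,225.8), the pin is above the throat at row about 252.6, and the gate is shut beneath it.

```bash
python3 - <<'E'
from h import *
t=at_z('wrist',(257.5,225.5),.248)
for z in(.257,.260):
  p=at_z('wrist',(257,252.5),z);d=p-t;print(t,p,'pin ahead of tip',d@[.955,-.297,0],'lat',d@[.297,.955,0])
E
```

```text
[0.49213453 0.1822589  0.248     ] [0.50540135 0.17777669 0.257     ] pin ahead of tip 0.01400103718345654 lat -0.0003402626377341821
[0.49213453 0.1822589  0.248     ] [0.50383502 0.17825871 0.26      ] pin ahead of tip 0.012362025715350201 lat -0.00034513956476019245
```

Call:
play_rows(translation=[[0,0,0.05],[0,0,0.1],[0,0,0.1],[0,0,0.1],[0,0,0.1],[0,0,0]], twist=[[0,0,0],[0,0,0],[0,0,0],[0,0,0],[0,0,0],[0,0,0]], gripper=[-1,-1,-1,-1,-1,-1])

```text
time: 13.9
tool_pos: [0.5038, 0.1793, 0.4155]
ee_rot: [3.14, 0.002, 2.84]
wrist_force: [-3.1, 1.7, 3.7]
width: 0.0358
finger_force: 30.0
```

Call:
play_rows(translation=[[0,0,0.08],[0,0,0.08],[0,0,0.08],[0,0,0]], twist=[[0,0,0],[0,0,0],[0,0,0],[0,0,0]], gripper=[-1,-1,-1,-1])

```text
time: 14.3
tool_pos: [0.5032, 0.1795, 0.4031]
ee_rot: [-3.141, -0.005, 2.841]
wrist_force: [-5.6, 1.9, -3.9]
width: 0.0355
finger_force: 30.0
```

Call:
play_rows(translation=[[0,0,0.05],[0,0,0.05],[0,0,0]], twist=[[0,0,0],[0,0,0],[0,0,0]], gripper=[-1,-1,-1])

```text
time: 14.6
tool_pos: [0.5043, 0.1789, 0.3985]
ee_rot: [-3.14, -0.002, 2.839]
wrist_force: [-0.0, 0.1, -4.9]
width: 0.0358
finger_force: 30.0
```

Call:
play_rows(translation=[[0,0,0.03],[0,0,0.03],[0,0,0],[0,0,0]], twist=[[0,0,0],[0,0,0],[0,0,0],[0,0,0]], gripper=[-1,-1,-1,-1])

```text
time: 15.0
tool_pos: [0.5042, 0.1791, 0.3979]
ee_rot: [-3.142, 0.0, 2.84]
wrist_force: [0.7, -0.6, -2.8]
width: 0.0356
finger_force: 30.0
```

Call:
play_rows(translation=[[0,0,0.02],[0,0,0],[0,0,0]], twist=[[0,0,0],[0,0,0],[0,0,0]], gripper=[-1,-1,-1])

```text
time: 15.3
tool_pos: [0.5041, 0.1791, 0.3971]
ee_rot: [-3.142, 0.0, 2.84]
wrist_force: [-0.6, -0.3, -4.1]
width: 0.0355
finger_force: 30.0
```

Call:
play_rows(translation=[[0,0,0.02],[0,0,0],[0,0,0]], twist=[[0,0,0],[0,0,0],[0,0,0]], gripper=[-1,-1,-1])

```text
time: 15.6
tool_pos: [0.5041, 0.1791, 0.3962]
ee_rot: [-3.141, -0.0, 2.84]
wrist_force: [-0.3, -0.2, -4.8]
width: 0.0359
finger_force: 30.0
```

Call:
play_rows(translation=[[0,0,0.02],[0,0,0],[0,0,0]], twist=[[0,0,0],[0,0,0],[0,0,0]], gripper=[-1,-1,-1])

```text
time: 15.9
tool_pos: [0.5041, 0.1791, 0.3954]
ee_rot: [-3.141, -0.0, 2.84]
wrist_force: [0.5, 0.0, -3.8]
width: 0.0357
finger_force: 30.0
```

Call:
play_rows(translation=[[0,0,0.02],[0,0,0],[0,0,0]], twist=[[0,0,0],[0,0,0],[0,0,0]], gripper=[-1,-1,-1])

```text
time: 16.2
tool_pos: [0.5041, 0.1791, 0.3947]
ee_rot: [3.142, 0.0, 2.84]
wrist_force: [0.1, -0.5, -4.0]
width: 0.0356
finger_force: 30.0
```

Call:
play_rows(translation=[[0,0,0.02],[0,0,0],[0,0,0]], twist=[[0,0,0],[0,0,0],[0,0,0]], gripper=[-1,-1,-1])

```text
time: 16.5
tool_pos: [0.5041, 0.1791, 0.3944]
ee_rot: [3.141, 0.001, 2.84]
wrist_force: [-0.5, -1.0, -1.2]
width: 0.0356
finger_force: 30.0
```

Call:
play_rows(translation=[[0,0,0.015],[0,0,0],[0,0,0]], twist=[[0,0,0],[0,0,0],[0,0,0]], gripper=[-1,-1,-1])

```text
time: 16.8
tool_pos: [0.504, 0.1791, 0.3942]
ee_rot: [3.141, 0.001, 2.84]
wrist_force: [-1.3, -1.2, 2.3]
width: 0.036
finger_force: 30.0
```

Call:
play_rows(translation=[[0,0,0.015],[0,0,0],[0,0,0]], twist=[[0,0,0],[0,0,0],[0,0,0]], gripper=[-1,-1,-1])

```text
time: 17.1
tool_pos: [0.504, 0.1791, 0.3941]
ee_rot: [3.141, 0.001, 2.84]
wrist_force: [-2.0, -0.5, 6.0]
width: 0.0357
finger_force: 30.0
```

Call:
play_rows(translation=[[0,0,0.015],[0,0,0],[0,0,0],[0,0,0]], twist=[[0,0,0],[0,0,0],[0,0,0],[0,0,0]], gripper=[-1,-1,-1,-1])

```text
time: 17.5
tool_pos: [0.5039, 0.1791, 0.394]
ee_rot: [3.141, 0.002, 2.84]
wrist_force: [-3.2, -0.3, 6.9]
width: 0.0359
finger_force: 30.0
```

Call:
play_rows(translation=[[0,0,0],[0,0,0],[0,0,0],[0,0,0]], twist=[[0,0,0],[0,0,0],[0,0,0],[0,0,0]], gripper=[-1,-1,-1,-1])

```text
time: 17.9
tool_pos: [0.5039, 0.1791, 0.394]
ee_rot: [3.141, 0.002, 2.84]
wrist_force: [-2.8, -1.2, 7.8]
width: 0.0358
finger_force: 30.0
```

```bash
python3 - <<'E'
from h import *
w=save('wrist','w9.png')[:,:,::-1]
for n in ('hook_tip','gate_end','pendant_pin'): print(n,[(round(q['score'],2),np.round(q['centre'],4).tolist()) for q in robot.spot_point(n,'wrist') if q['centre'][2]>.2])
cv2.imwrite('pics/c9.png',cv2.resize(w[200:320,205:309],(520,600),interpolation=cv2.INTER_CUBIC))
o=robot.get_obs();print(o['tool_pos'],o['wrist_force'],o['time'])
E
```

```text
hook_tip [(0.73, [0.4915, 0.186, 0.2453])]
gate_end [(0.94, [0.5002, 0.1788, 0.244])]
pendant_pin [(0.77, [0.5021, 0.1761, 0.2241])]
[0.50392455 0.17911113 0.39402496] [-2.77637636 -0.7873646   7.39722777] 18.1
```

View pics/c9.png

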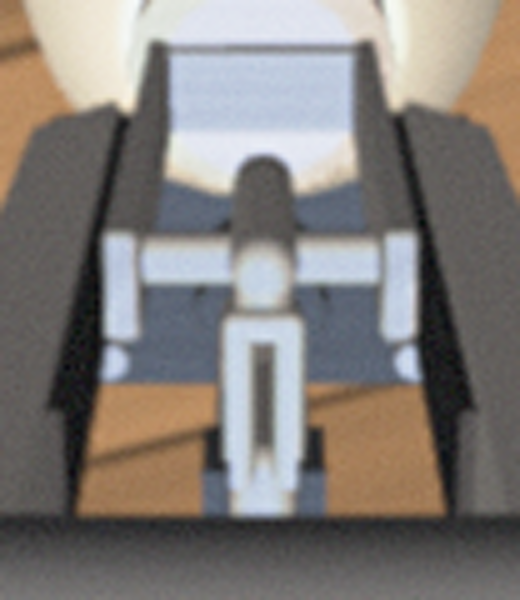

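The crop shows the gate loop shut from the back leg to the tip at (262,320–500), and the pin passing under it behind the tip at (262,260). The hook carries about 12 N now, so I'll add a little and hold for margin.

Call:
play_rows(translation=[[0,0,0.01],[0,0,0],[0,0,0],[0,0,0],[0,0,0],[0,0,0],[0,0,0],[0,0,0]], twist=[[0,0,0],[0,0,0],[0,0,0],[0,0,0],[0,0,0],[0,0,0],[0,0,0],[0,0,0]], gripper=[-1,-1,-1,-1,-1,-1,-1,-1])

```text
time: 18.9
tool_pos: [0.5039, 0.1791, 0.394]
ee_rot: [3.14, 0.002, 2.84]
wrist_force: [-3.8, -0.4, 7.8]
width: 0.0358
finger_force: 30.0
```

Call:
play_rows(translation=[[0,0,-0.015],[0,0,-0.015],[0,0,0],[0,0,0]], twist=[[0,0,0],[0,0,0],[0,0,0],[0,0,0]], gripper=[-1,-1,-1,-1])

```text
time: 19.3
tool_pos: [0.504, 0.1791, 0.3941]
ee_rot: [3.141, 0.001, 2.84]
wrist_force: [-2.3, -0.6, 6.3]
width: 0.036
finger_force: 30.0
```

Call:
play_rows(translation=[[0,0,-0.015],[0,0,-0.01],[0,0,0],[0,0,0]], twist=[[0,0,0],[0,0,0],[0,0,0],[0,0,0]], gripper=[-1,-1,-1,-1])

```text
time: 19.7
tool_pos: [0.5042, 0.1792, 0.3941]
ee_rot: [3.141, 0.001, 2.84]
wrist_force: [-2.2, -0.5, 5.3]
width: 0.0357
finger_force: 30.0
```

Call:
play_rows(translation=[[0,0,-0.015],[0,0,-0.015],[0,0,0],[0,0,0],[0,0,0]], twist=[[0,0,0],[0,0,0],[0,0,0],[0,0,0],[0,0,0]], gripper=[-1,-1,-1,-1,-1])

```text
time: 20.2
tool_pos: [0.5042, 0.1792, 0.3944]
ee_rot: [-3.141, -0.0, 2.84]
wrist_force: [0.5, 0.1, -0.8]
width: 0.0357
finger_force: 30.0
```

Call:
play_rows(translation=[[0,0,0],[0,0,0],[0,0,0],[0,0,0],[0,0,0],[0,0,0]], twist=[[0,0,0],[0,0,0],[0,0,0],[0,0,0],[0,0,0],[0,0,0]], gripper=[-0.5,-0.4,-0.2,0,0.3,0.6])

```text
time: 20.8
tool_pos: [0.5041, 0.1791, 0.3952]
ee_rot: [3.142, 0.0, 2.84]
wrist_force: [0.1, 0.7, -0.1]
width: 0.0586
finger_force: 0.0
```

Call:
play_rows(translation=[[0,0,0],[0,0,-0.2],[0,0,-0.4],[0,0,-0.5],[0,0,-0.5],[0,0,-0.5],[0,0,-0.5],[0,0,0]], twist=[[0,0,0],[0,0,0],[0,0,0],[0,0,0],[0,0,0],[0,0,0],[0,0,0],[0,0,0]], gripper=[0.6,0.6,0.6,0.6,0.6,0.6,0.6,0.6])

```text
time: 21.6
tool_pos: [0.5039, 0.1791, 0.5032]
ee_rot: [3.138, 0.006, 2.84]
wrist_force: [-0.7, -0.5, 1.1]
width: 0.0751
finger_force: 0.0
```

```bash
python3 - <<'E'
from h import *
for i in range(6):
  w=robot.snapshot('wrist'); 
  print([(round(q['score'],2),np.round(q['centre'],4).tolist()) for n in('pendant_pin','pendant') for q in robot.spot_point(n,'wrist') if q['score']>.5 and abs(q['centre'][0]-.504)<.04])
  if i in(0,5): cv2.imwrite(f'pics/w10_{i}.png',w[:,:,::-1])
a=cv2.imread('pics/w10_0.png');b=cv2.imread('pics/w10_5.png');print('diff',cv2.absdiff(a,b)[100:300,180:340].mean())
cv2.imwrite('pics/c10.png',np.hstack([cv2.resize(x[60:300,150:370],(400,436)) for x in(a,b)]))
o=robot.get_obs();print(o['tool_pos'],o['wrist_force'],o['time'],o['width'])
E
```

```text
[(0.89, [0.5045, 0.1765, 0.222]), (0.83, [0.5106, 0.182, 0.0627])]
[(0.61, [0.5065, 0.1763, 0.221]), (0.63, [0.5083, 0.1816, 0.0613])]
[(0.72, [0.5046, 0.1776, 0.2228]), (0.69, [0.5088, 0.1849, 0.0618])]
[(0.77, [0.505, 0.1754, 0.2193]), (0.67, [0.5114, 0.1801, 0.0649])]
[(0.65, [0.5041, 0.1773, 0.2219]), (0.82, [0.5098, 0.1814, 0.0636])]
[(0.73, [0.5039, 0.1771, 0.2235]), (0.85, [0.5091, 0.1827, 0.0625])]
diff 9.211083333333333
[0.50408973 0.17912266 0.49906715] [ 0.12827416 -0.0734023  -0.02160431] 22.5 0.07527093972801024
```

View pics/c10.png

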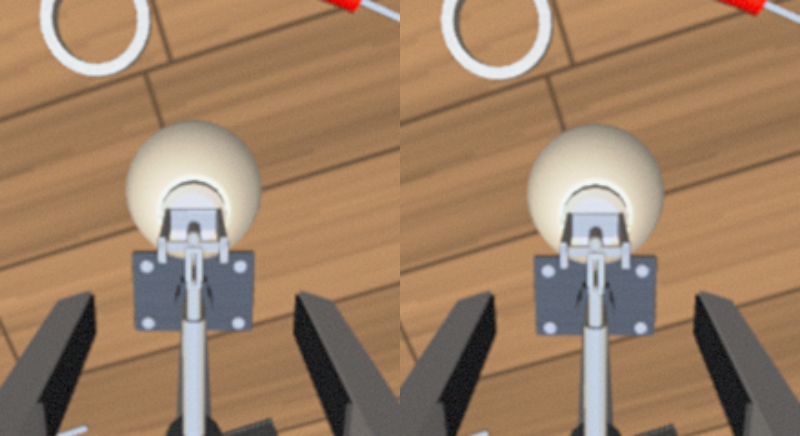

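Both crops show the pendant hanging from the hook with the gate shut and the fingers clear. I'll wait a few seconds for any sway to die out, check that it is still, then hand in.

Call:
play_rows(translation=[[0,0,0],[0,0,0],[0,0,0],[0,0,0],[0,0,0],[0,0,0],[0,0,0],[0,0,0]], twist=[[0,0,0],[0,0,0],[0,0,0],[0,0,0],[0,0,0],[0,0,0],[0,0,0],[0,0,0]], gripper=[0.6,0.6,0.6,0.6,0.6,0.6,0.6,0.6])

```text
time: 23.3
tool_pos: [0.5041, 0.1791, 0.4991]
ee_rot: [-3.142, 0.0, 2.84]
wrist_force: [-0.6, 0.2, 0.0]
width: 0.0756
finger_force: 0.0
```

Call:
play_rows(translation=[[0,0,0],[0,0,0],[0,0,0],[0,0,0],[0,0,0],[0,0,0],[0,0,0],[0,0,0]], twist=[[0,0,0],[0,0,0],[0,0,0],[0,0,0],[0,0,0],[0,0,0],[0,0,0],[0,0,0]], gripper=[0.6,0.6,0.6,0.6,0.6,0.6,0.6,0.6])

```text
time: 24.1
tool_pos: [0.5041, 0.1791, 0.499]
ee_rot: [-3.142, 0.0, 2.84]
wrist_force: [0.5, -0.2, -0.3]
width: 0.075
finger_force: 0.0
```

Call:
play_rows(translation=[[0,0,0],[0,0,0],[0,0,0],[0,0,0],[0,0,0],[0,0,0],[0,0,0],[0,0,0]], twist=[[0,0,0],[0,0,0],[0,0,0],[0,0,0],[0,0,0],[0,0,0],[0,0,0],[0,0,0]], gripper=[0.6,0.6,0.6,0.6,0.6,0.6,0.6,0.6])

```text
time: 24.9
tool_pos: [0.5041, 0.1791, 0.4991]
ee_rot: [-3.142, 0.0, 2.84]
wrist_force: [0.3, 1.1, -0.2]
width: 0.0751
finger_force: 0.0
```

```bash
python3 - <<'E'
from h import *
g=[]
for i in range(10):
  g.append(cv2.GaussianBlur(cv2.cvtColor(robot.snapshot('wrist'),cv2.COLOR_RGB2GRAY),(5,5),0).astype(np.float32)[125:165,215:300])
print([np.round(cv2.phaseCorrelate(g[0],x)[0],2).tolist() for x in g])
o=robot.get_obs();print(o['wrist_force'],o['time'])
E
```

```text
[[0.0, 0.0], [0.07, -0.0], [-0.01, 0.04], [-0.03, 0.05], [0.01, 0.05], [0.02, 0.01], [-0.01, 0.05], [0.08, -0.01], [-0.01, 0.08], [-0.03, 0.03]]
[-0.10278097 -0.3501566   0.35330565] 25.4
```

It is still, so I'm handing in.

```bash
python3 -c "
from bench import robot
print(robot.close_job())"
```

```text
the job is handed in; nothing more can be done
None
```

The white stirrup pendant hangs still on the hook with the gate shut over its pin; I tugged it to about 12 N by the wrist force, let go, and handed the job in at about 25 s (no verdict returned).

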